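# Clamp the filter, find the cap's thread hand, hold the cap off

## Task

Swing the filter stand's red-knobbed gate fully shut so that its bar rests in the catch and clamps the filter. Then take off the blue winged cap on top: its quick thread may be left- or right-handed, so try it one way and, if it stops hard, the other; turn it about 60 degrees the way that gives while it is still down on its neck, and only then lift it off. Finish while still holding the cap in the gripper, at least 6 cm higher than where it sat, with the gate shut and the loose things nearby left where they are.

Things in the scene. Friction and masses are not known exactly. Their poses are not given: they have to be found in the camera images.
- stand: Fixed filter stand on the bench: aluminium base plate (250 x 190 x 12 mm), a clear filter bowl (68 mm across) with the cap on top, a black pump head block behind it (its near face 67 mm behind the cap's axis, 90 mm wide, top 112 mm above the bench). Origin on the bench, on the vertical axis of bowl, neck and cap; x points from the bowl to the pump head, y to the gate's hinge side, z up. Its place varies, its yaw within 0.35 rad.
- gate (a joint): Angle of the gate about its upright hinge: 0 = shut, bar resting in the catch (hard stop); grows as the gate swings out (clockwise from above) away from the filter, on the side away from the pump, up to 1.6. Starts 0.7 to 1.2 rad open. Stiff hinge (0.05 N m of friction): it stays where it is left.
- gate_hinge (a point): Point on the gate's hinge axis (vertical), 60 mm above the bench at mid-height of the bar; at x -50, y +55 mm in the stand's frame.
- gate_knob (a point): Grip point on the red upright round knob at the free end of the gate's steel bar: 16 mm diameter, 115 mm from the hinge axis, this point 94 mm above the bench; the knob stands free from 66 mm (top of bar) to 110 mm (top). When shut it lies at x -50, y -60 mm in the stand's frame.
- cap_wing (a point): Centre of the upright wing on the blue cap: wing 56 mm long (cap's x), 12 mm thick (y), 26 mm high, on a round cap 64 mm in diameter and 30 mm high. Seated, this point is 131 mm above the bench, the wing spans heights 118 to 144 mm, and its long axis is along the stand's x to within 2 degrees.
- cap: The same cap, loose, 50 to 95 g: origin at the centre of its underside (88 mm above the bench when seated), x along the wing, z up. Two-lug quick thread: one way it stops hard after about 5 degrees; the other way it turns easily, without rising, and is free to lift between 45 and 110 degrees. Which way varies and cannot be seen.
- fitting_mid (a point): Bystander: chrome hex pipe fitting lying on the bench, about 70 x 26 x 26 mm; its middle.
- disc_mid (a point): Bystander: white plastic jar lid lying flat, 64 mm across, 12 mm high; its middle.
- beaker_mid (a point): Bystander: clear plastic cup, 84 mm across, 100 mm high; its middle.
There are look-alikes about, which are no part of the job. There is more than one size of the cap; the job needs the largest.

How it is judged:
By the outcome, as a careful person would: the job done as asked, in the order asked, and still so for the second after the job is handed in, while the arm keeps its last pose, push and grip.
It also fails if it takes over 53 s, if anything falls off the work surface, if the arm or the gripper's body presses on something with over 40 N, if the wrist force passes 120 N, or if a joint passes its speed limit or range.

## Robot

A 7-joint arm with a two-finger parallel gripper is mounted at the origin on the work surface. World frame = base frame: x ahead of the robot, y to its left, z up, the work surface at z = 0. Lengths are in m, angles in rad, forces in N, time in s.
With the tool pointing down it reaches from about 0.425 to 0.875 m from the base axis. Payload 9.9 kg.
Tool frame: the origin (TCP) lies on the centre line of the jaws, within the pads' length; the fingertips stand 19 mm ahead of it and the grasp point (between the pads) is the TCP; z points along the fingers, y is the line along which they close (so a half turn about z gives the same grasp; the last joint's range is limited). The gripper opens to 85 mm and grips with 20 to 120 N. Pads are 22 mm wide; open, the fingers measure 114 mm over their backs; the gripper's body (76 mm by 85 mm) begins 54 mm behind the grasp point. The pads swing forward as they close: fully open they stand 13 mm farther back than shut.
Start: joints at [-1.298, 0.576, 0.025, 1.437, -0.015, 1.129, -0.057], TCP at [0.236, 0.632, 0.25] pointing down, gripper open.
Joint ranges: [-2.76, 2.76], [-0.34, 2.15], [-1.52, 1.57], [0.19, 2.46], [-1.09, 4.23], [0.17, 1.99], [-2.82, 2.82]. Speed limits (rad/s): [2.22, 2.22, 3.01, 3.01, 3.14, 3.14, 3.14].

## Interface

Orientations are given as a 3x3 rotation matrix whose columns are the frame's x, y, z axes.
In Python, from station import arm gives the robot as it stands. The module is installed in compiled form; this text tells all that it offers. Calls block until the motion is done:
- arm.reach(position, orientation): joint-space move of the TCP to a pose.
- arm.move_l(position, attitude=None, vel=0.15, f_stop=None): straight line of the TCP; attitude=None keeps the orientation; vel is the mean speed in m/s. With f_stop (N) it stops when the force on the tool has changed by that much, and returns True; else False.
- arm.goto_joints(angles): joint-space move.
- arm.set_gripper(opening, grasp_force=None): finger opening in m; grasp_force is the grip in N (None keeps the last); returns when the fingers have stopped.
- arm.sleep(seconds).
- arm.inverse_kinematics(position, orientation): joint angles nearest the present ones, or None.
- arm.get_image(name): name is "side" or "top" or "wrist"; returns the picture (400x640x3 uint8, red, green, blue); there is no depth.
- arm.camera_info(name): a dict with "camera_matrix" (3x3 intrinsics, pixels), "R" (3x3) and "t" (3): a world point X has camera coordinates R X + t. Camera axes: x right, y down, z forward; pixel columns grow to the right and rows downward; lengths in m; the calibration is good to about 2 mm. A picture is of the moment at which its call begins: read the wrist's pose just before it. camera_info takes no time and is no camera call; for the wrist camera it gives the pose at the moment of the call.
A pose or a line that the arm cannot do raises arm.MotionError and nothing moves.
- arm.sign_off(): hands the job in; it is judged then, once.
Readings, each from a call of its own:
- arm.read_time(): time.
- arm.read_q(): joint angles.
- arm.read_joint_vel(): joint speeds.
- arm.read_joint_efforts(): joint torques, N m.
- arm.read_eef_pos(): TCP position.
- arm.read_ee_rot(): TCP orientation.
- arm.read_force(): force on the tool from outside, world axes, zero at the start.
- arm.read_wrist_torque(): the same for the moment, N m.
- arm.read_opening(): finger opening in m.
- arm.read_grip_force(): force on a finger pad.
Only numpy, scipy, OpenCV 4.12 (cv2) and the standard library are available. Lean on these libraries where they do the work, as an engineer would, in place of code of your own. Each camera call takes 0.05 s, during which the arm holds its last target. There are 200 camera calls.

## Working session

There is one attempt and no reset: what is moved stays moved. The work goes in short steps, each a Python script; the robot and the scene stay as the last script left them, time stands still between calls to the robot, and variables do not carry over. Pictures are saved under pics/ and viewed, at most 10 in all, crops included, and the job is handed in when it is done.

```bash
mkdir -p pics
python3 - <<'E'
from station import arm
import cv2,numpy as np
for n in("top","side"):
    cv2.imwrite(f"pics/{n}0.png",arm.get_image(n)[:,:,::-1])
    c=arm.camera_info(n);print(n,c["camera_matrix"].round(1).tolist(),c["R"].round(3).tolist(),c["t"].round(3).tolist())
E
```

```text
top [[465.9, 0.0, 318.1], [0.0, 465.9, 203.8], [0.0, 0.0, 1.0]] [[-0.0, -1.0, -0.023], [-0.998, 0.002, -0.067], [0.067, 0.023, -0.997]] [0.055, 0.564, 1.148]
side [[409.6, 0.0, 321.4], [0.0, 409.6, 199.3], [0.0, 0.0, 1.0]] [[0.989, -0.146, -0.009], [-0.11, -0.706, -0.7], [0.096, 0.693, -0.714]] [-0.546, 0.171, 0.955]
```

View pics/top0.png

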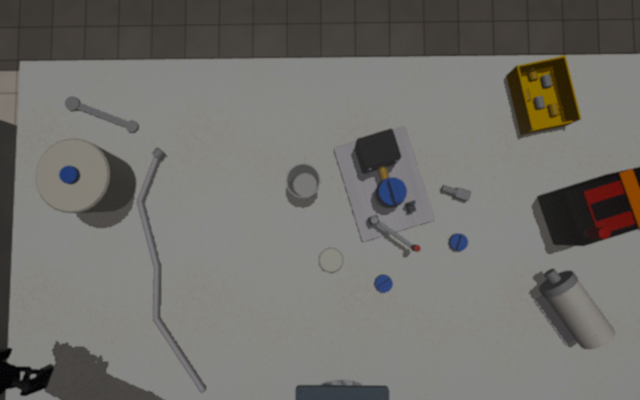

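View pics/side0.png

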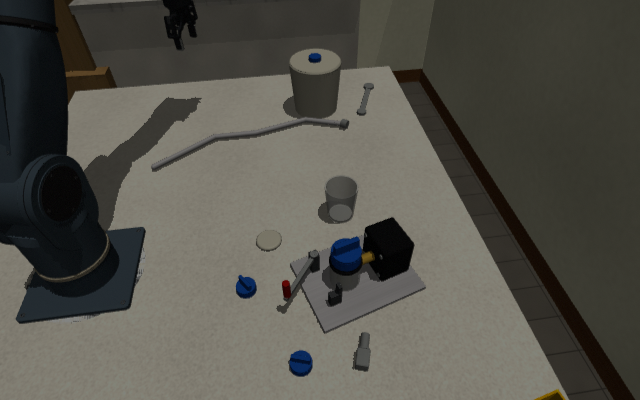

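Candidates, top view. Blue cap: on the stand (391,192), loose small caps (383,284) and (458,242), pot lid knob (68,175). Red knob: gate end (416,248), and the red on the toolbox (605,215). By the description I choose the cap at (391,192) and the knob at (416,248). I'll check both in a crop.

```bash
cat > h.py <<'E'
import numpy as np,cv2
from station import arm
def ray(n,u,v,z,c=None):
    c=c or arm.camera_info(n);K,R,t=(np.array(c[k]) for k in("camera_matrix","R","t"))
    d=R.T@np.linalg.solve(K,[u,v,1.]);o=-R.T@t
    return o+d*(z-o[2])/d[2]
def proj(n,X,c=None):
    c=c or arm.camera_info(n);p=np.array(c["camera_matrix"])@(np.array(c["R"])@X+c["t"]);return p[:2]/p[2]
def tri(obs):
    A=[];b=[]
    for n,u,v in obs:
        c=arm.camera_info(n);R=np.array(c["R"]);t=np.array(c["t"]);d=R.T@np.linalg.solve(c["camera_matrix"],[u,v,1.]);d/=np.linalg.norm(d)
        P=np.eye(3)-np.outer(d,d);A.append(P);b.append(P@(-R.T@t))
    return np.linalg.lstsq(np.vstack(A),np.hstack(b),rcond=None)[0]
E
python3 - <<'E'
from h import *
a=cv2.imread("pics/top0.png")[115:275,320:480];b=cv2.imread("pics/side0.png")[210:340,260:430]
cv2.imwrite("pics/crop1.png",np.hstack([cv2.resize(a,(400,400),interpolation=2),cv2.resize(b,(400,400),interpolation=2)]))
for nm,z in(("top",0),("side",0)):
    im=cv2.imread(f"pics/{nm}0.png");h=cv2.cvtColor(im,cv2.COLOR_BGR2HSV)
    for col,m in(("red",((h[...,0]<6)|(h[...,0]>174))&(h[...,1]>170)&(h[...,2]>60)),("blue",(abs(h[...,0].astype(int)-112)<10)&(h[...,1]>150))):
        n,l,s,c=cv2.connectedComponentsWithStats(m.astype(np.uint8))
        for i in range(1,n):
            if s[i,4]>20:print(nm,col,c[i].round(1),s[i],ray(nm,*c[i],.118 if col=="blue" else .1).round(3))
for n,u,v in(("hinge",374,219),("beaker",303,185),("disc",331,260),("fit",456,193)):print(n,ray("top",u,v,.08 if n=="hinge" else .02).round(3))
E
```

```text
top red [608.2 208.5] [ 584  181   51   58 1194] [ 0.547 -0.614  0.1  ]
top blue [ 68.1 174.3] [ 60 167  17  16 201] [0.627 0.636 0.118]
top blue [397.4 189.4] [389 179  17  24 255] [ 0.59  -0.129  0.118]
top blue [384.9 192.7] [379 180  14  25 189] [ 0.582 -0.1    0.118]
top blue [454.1 240.6] [451 235   8  13  59] [ 0.473 -0.256  0.118]
top blue [462.3 242.9] [459 236   8  14  62] [ 0.468 -0.274  0.118]
top blue [380.3 279.7] [376 276  11  10  57] [ 0.385 -0.088  0.118]
top blue [385.6 285.8] [379 280  12  11  70] [ 0.371 -0.1    0.118]
side red [285.2 283.1] [282 280   7   7  38] [ 0.456 -0.164  0.1  ]
side blue [314.3  57.3] [309  53  12   9  89] [0.636 0.733 0.118]
side blue [345.9 254.4] [330 237  32  35 889] [ 0.585 -0.126  0.118]
side blue [245.3 286.7] [236 275  20  23 338] [ 0.38  -0.173  0.118]
side blue [300.4 362.8] [290 351  22  25 454] [ 0.468 -0.335  0.118]
hinge [ 0.524 -0.079  0.08 ]
beaker [0.611 0.093 0.02 ]
disc [0.424 0.023 0.02 ]
fit [ 0.59  -0.289  0.02 ]
```

View pics/crop1.png

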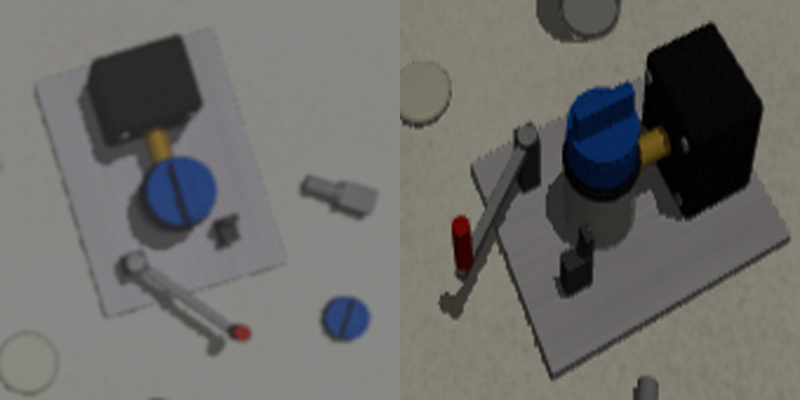

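Crop confirms: the large cap with the yellow pipe sits on the bowl, the red knob is at the gate's free end, and the small caps are loose on the bench. Next: fit the stand pose, then go above the knob.

Run:
```python
from h import *
k=tri([("top",416,247.5),("side",285.5,282)]);c=(ray("top",391.3,191.8,.118))
print("knob",k,"cap",c)
hp=tri([("top",373.5,219),("side",260+527/2.353,210+130*.325)]);print("hinge",hp)
b=ray("side",334,304,.012);print("catch base",b)
for z in(.06,.07,.08,.09):print(z,proj("side",np.r_[b[:2],z]).round(1))
d=hp[:2]-c[:2];yaw=np.arctan2(d[1],d[0])-np.arctan2(55,-50);print("yaw",yaw)
e=k[:2]-hp[:2];print("L",np.linalg.norm(e),"gate",-np.pi/2+yaw-np.arctan2(e[1],e[0]))
def R(a):return np.array([[np.cos(a),np.sin(a),0],[np.sin(a),-np.cos(a),0],[0,0,-1.]])
# a = direction of tool x
for a in np.arange(-3,3.2,.3):
    q=[arm.inverse_kinematics(np.r_[p[:2],zz],R(a)) for p,zz in((k,.22),(c,.25))];print(round(a,1),[None if x is None else np.round(x,2).tolist() for x in q])
```

```text
knob [ 0.45712408 -0.17050416  0.11292608] cap [ 0.58447082 -0.11506111  0.118     ]
hinge [ 0.65225925 -0.15967803  0.23993015]
catch base [ 0.55357776 -0.1747735   0.012     ]
0.06 [334.3 291.9]
0.07 [334.4 289.3]
0.08 [334.4 286.6]
0.09 [334.5 283.9]
yaw -2.890714802052583
L 0.19543526018187213 gate -1.3753418414211835
-3.0 [[-0.08, 0.37, 0.47, 1.97, -0.22, 0.85, 2.22], [-0.09, 0.47, 0.31, 1.66, -0.16, 1.03, 1.99]]
-2.7 [[-0.05, 0.36, 0.43, 1.97, -0.2, 0.85, 2.5], [-0.03, 0.47, 0.23, 1.66, -0.12, 1.03, 2.25]]
-2.4 [[-0.02, 0.36, 0.39, 1.97, -0.18, 0.85, 2.78], [0.02, 0.46, 0.15, 1.66, -0.08, 1.03, 2.51]]
-2.1 [[0.99, 0.5, -1.07, 1.94, 0.52, 1.01, 2.3], [0.07, 0.46, 0.07, 1.66, -0.03, 1.03, 2.76]]
-1.8 [[-0.51, 0.72, 1.36, 1.98, -0.79, 1.13, -2.18], [-0.55, 0.84, 1.36, 1.68, -0.84, 1.34, -2.41]]
-1.5 [[-0.51, 0.72, 1.36, 1.98, -0.79, 1.13, -1.88], [-0.55, 0.84, 1.36, 1.68, -0.84, 1.34, -2.11]]
-1.2 [[-0.51, 0.72, 1.36, 1.98, -0.79, 1.13, -1.58], [-0.55, 0.84, 1.36, 1.68, -0.84, 1.34, -1.81]]
-0.9 [[-0.51, 0.72, 1.36, 1.98, -0.79, 1.13, -1.28], [-0.55, 0.84, 1.36, 1.68, -0.84, 1.34,
[... 565 characters left out ...]
72, 1.67, -0.4, 1.07, -0.15]]
1.2 [[-0.46, 0.59, 1.17, 1.98, -0.65, 1.01, 0.64], [-0.29, 0.53, 0.66, 1.67, -0.37, 1.06, 0.11]]
1.5 [[-0.43, 0.55, 1.08, 1.98, -0.59, 0.97, 0.87], [-0.26, 0.52, 0.61, 1.67, -0.33, 1.06, 0.38]]
1.8 [[-0.4, 0.51, 1.0, 1.98, -0.53, 0.94, 1.1], [-0.23, 0.51, 0.55, 1.67, -0.3, 1.05, 0.65]]
2.1 [[-0.36, 0.48, 0.92, 1.98, -0.48, 0.92, 1.34], [-0.22, 0.5, 0.52, 1.67, -0.28, 1.05, 0.93]]
2.4 [[-0.26, 0.42, 0.75, 1.98, -0.37, 0.88, 1.51], [-0.19, 0.5, 0.48, 1.67, -0.26, 1.04, 1.2]]
2.7 [[-0.16, 0.39, 0.6, 1.97, -0.28, 0.86, 1.71], [-0.16, 0.49, 0.44, 1.67, -0.23, 1.04, 1.48]]
3.0 [[-0.11, 0.37, 0.51, 1.97, -0.24, 0.85, 1.96], [-0.14, 0.48, 0.39, 1.67, -0.21, 1.03, 1.75]]
```

The side crop's offset was wrong for the hinge; I'll fit the stand pose (x, y, yaw, gate) to all observations. The catch prong looks tall, so I'll push the knob shut from outside with nearly closed fingertips instead of gripping it.

```bash
cat >> h.py <<'E'
from scipy.optimize import least_squares
def R(a):return np.array([[np.cos(a),np.sin(a),0],[np.sin(a),-np.cos(a),0],[0,0,-1.]])
def rot(a,v):return np.array([np.cos(a)*v[0]-np.sin(a)*v[1],np.sin(a)*v[0]+np.cos(a)*v[1]])
def W(s,v,z):return np.r_[s[:2]+rot(s[2],v),z]
def knob(s,g,z=.11):return W(s,np.array([-.05,.055])+rot(-g,[0,-.115]),z)
E
python3 - <<'E'
from h import *
c={n:arm.camera_info(n) for n in("top","side")}
def f(s):
    P=lambda n,X,o:proj(n,X,c[n])-o
    return np.r_[P("top",W(s,[0,0],.118),[391.3,191.8]),P("top",W(s,[-.05,.055],.085),[373.5,221]),P("top",knob(s,s[3]),[416,248]),P("side",knob(s,s[3]),[285,279.5]),
      P("top",W(s,[.067,0],.112),[320+146/2.5,115+138/2.5])*.7, P("top",W(s,[0,.025],.118)+0,[391.3,191.8])*0]
r=least_squares(f,[.585,-.115,.28,.9]);s=r.x;print(s.round(4),f(s).round(1));np.save("s.npy",s)
k=knob(s,s[3]);a=s[2]-s[3]
p=k[:2]-.045*np.array([np.cos(a),np.sin(a)])
arm.set_gripper(.008,20)
arm.reach(np.r_[p,.25],R(a));print(arm.read_time(),arm.read_eef_pos())
cv2.imwrite("pics/w1.png",arm.get_image("wrist")[:,:,::-1])
for g in(s[3],0):print("knob",g,proj("wrist",knob(s,g)))
print("cap",proj("wrist",W(s,[0,0],.144)),"hinge",proj("wrist",W(s,[-.05,.055],.08)))
E
```

```text
[ 0.5826 -0.1112  0.3024  0.8876] [-1.7  0.8 -1.5  0.1 -0.7  0.5 -0.4  3.   1.3 -3.4 -0.   0. ]
3.625 [ 0.41784614 -0.14399074  0.24989707]
knob 0.8875547357088739 [319.91933447 140.47636728]
knob 0 [266.58074199  25.781617  ]
cap [148.93019179  35.52489077] hinge [200.61050972 137.80546023]
```

View pics/w1.png

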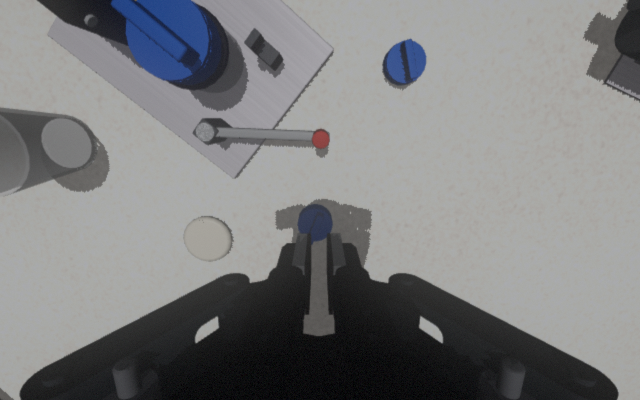

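The wrist view shows the knob at (321,138), against a predicted (320,140), so it's on target. A small cap lies well below the fingertips. Descending and pushing the gate shut along its arc.

Run:
```python
from h import *
s=np.load("s.npy")
def tool(g,off,z=.107):
    k=knob(s,g);a=s[2]-g;return np.r_[k[:2]-off*np.array([np.cos(a),np.sin(a)]),z],R(a)
p,o=tool(s[3],.045);arm.move_l(p,o,vel=.12)
print(arm.move_l(*tool(s[3],.022),vel=.08,f_stop=8))
st=False
for g in(.65,.4,.2,.08):
    st=arm.move_l(*tool(g,.018),vel=.1,f_stop=12);print(g,st,arm.read_force().round(1),arm.read_eef_pos().round(4))
    if st:break
if not st:
    print(arm.move_l(*tool(-.12,.018),vel=.04,f_stop=10),arm.read_force().round(1),arm.read_eef_pos().round(4))
print(tool(0,.018)[0],arm.read_time())
cv2.imwrite("pics/w2.png",arm.get_image("wrist")[:,:,::-1])
```

```text
False
0.65 False [-0.   0.7  0. ] [ 0.4616 -0.1752  0.1069]
0.4 False [0.8 0.9 0.2] [ 0.4884 -0.1857  0.1068]
0.2 False [-0.4 -0.2  0.4] [ 0.5114 -0.1894  0.1068]
0.08 False [ 0.2 -0.3 -1. ] [ 0.5256 -0.1895  0.1069]
True [-1.7 -1.8  0.6] [ 0.5368 -0.1881  0.1064]
[ 0.53554069 -0.18868935  0.107     ] 7.45
```

View pics/w2.png

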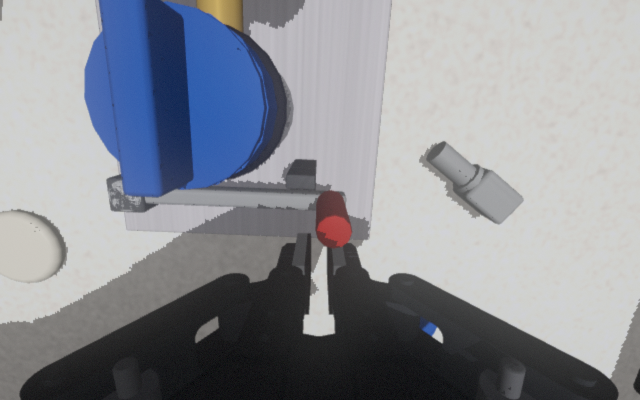

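The push ended on the hard stop where predicted, with the bar against the catch (knob at (333,220)). Back off, raise, and look above the cap.

Run:
```python
from h import *
s=np.load("s.npy");a=s[2];d=np.r_[np.cos(a),np.sin(a),0]
p=arm.read_eef_pos();arm.move_l(p-.02*d,vel=.1);arm.move_l(p-.02*d+[0,0,.15],vel=.25)
arm.set_gripper(.05)
arm.move_l(W(s,[-.06,0],.27),R(a),vel=.2)
cv2.imwrite("pics/w3.png",arm.get_image("wrist")[:,:,::-1])
for n,X in(("wing ends",W(s,[-.028,0],.144)),("",W(s,[.028,0],.144)),("knob",knob(s,0)),("hinge",W(s,[-.05,.055],.08))):print(n,proj("wrist",X).round(1))
print(arm.read_time(),arm.read_eef_pos())
```

```text
wing ends [319.7 158.3]
 [319.8  87.2]
knob [381.8 176.4]
hinge [267.7 170.9]
9.6167 [ 0.52516123 -0.1293637   0.27006682]
```

View pics/w3.png

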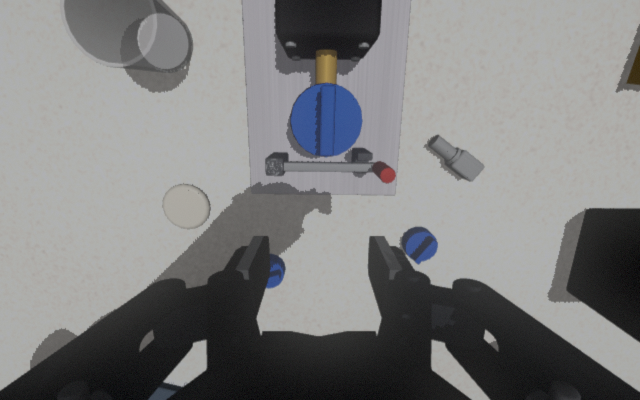

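The wing is centred at about (327,120), against a predicted (320,123), so the cap is about 6 mm to the right. The gate bar is in the catch and the knob at (387,173) fits shut. Correct the position, grip the wing and feel which way it turns.

Run:
```python
from h import *
s=np.load("s.npy");c=ray("wrist",327,120.5,.144);print(c,s[:3]);s[:2]=c[:2];np.save("s.npy",s)
print("knob chk",proj("wrist",knob(s,0)),proj("wrist",knob(s,.1)))
arm.move_l(np.r_[c[:2],.19],R(s[2]),vel=.2)
print("stop",arm.move_l(np.r_[c[:2],.140],vel=.08,f_stop=8),arm.read_eef_pos())
arm.set_gripper(.0,60);print(arm.read_opening(),arm.read_grip_force(),arm.read_force().round(1))
q=np.array(arm.read_q());np.save("q0.npy",q)
for i in range(1,9):
    arm.goto_joints(q+np.r_[0,0,0,0,0,0,.025*i]);t=arm.read_wrist_torque();print(round(.025*i,3),t.round(2),arm.read_force().round(1),arm.read_q()[6].round(3)-q[6].round(3))
    if abs(t[2])>.8:break
print(arm.read_time())
```

```text
[ 0.58684606 -0.11598914  0.144     ] [ 0.58258364 -0.11115897  0.30243597]
knob chk [388.04080853 173.67301066] [386.72857992 185.31836308]
stop False [ 0.58700614 -0.11620493  0.14022553]
0.010528035152898876 59.108224511146545 [-0.1 -0.2  5.7]
0.025 [0.   0.07 0.  ] [-0.3 -0.1  2.6] 0.02400000000000002
0.05 [0.02 0.08 0.01] [0.1 0.2 2.1] 0.049000000000000044
0.075 [-0.11 -0.05 -0.07] [0.3 0.3 1.4] 0.07400000000000007
0.1 [-0.11 -0.16 -0.3 ] [ 0.2 -0.6  0.7] 0.09800000000000009
0.125 [-0.02 -0.17 -0.7 ] [ 1.3 -0.1  0. ] 0.123
0.15 [-0.02 -0.3  -1.15] [ 1.1 -0.2  0.6] 0.14800000000000002
12.9833
```

Turning it counter-clockwise from above, the torque climbs steeply past about 5°, which is the hard stop. Turn clockwise instead.

Run:
```python
from h import *
q=np.load("q0.npy")
for x in(0,-.08,-.14,-.3,-.5,-.7,-.9,-1.09):
    arm.goto_joints(q+np.r_[0,0,0,0,0,0,x]);t=arm.read_wrist_torque();print(x,t.round(2),arm.read_force().round(1),arm.read_opening().round(4))
    if abs(t[2])>.8:print("STOP");break
print(arm.read_time())
cv2.imwrite("pics/side2.png",cv2.resize(arm.get_image("side")[190:340,240:440,::-1],(800,600),interpolation=2))
cv2.imwrite("pics/w4.png",arm.get_image("wrist")[:,:,::-1])
```

```text
Traceback (most recent call last):
AttributeError: 'float' object has no attribute 'round'
```

Run:
```python
from h import *
q=np.load("q0.npy")
for x in(0,-.08,-.14,-.3,-.5,-.7,-.9,-1.09):
    arm.goto_joints(q+np.r_[0,0,0,0,0,0,x]);t=arm.read_wrist_torque();print(x,t.round(2),arm.read_force().round(1),round(arm.read_opening(),4))
    if abs(t[2])>.8:print("STOP");break
print(arm.read_time())
cv2.imwrite("pics/w4.png",arm.get_image("wrist")[:,:,::-1])
```

```text
0 [-0.03  0.05 -0.02] [0.1 0.1 2.3] 0.0107
-0.08 [ 0.04  0.03 -0.03] [-0.8  0.5  1.6] 0.0107
-0.14 [ 0.08 -0.01 -0.05] [ 0.8 -1.2  2.8] 0.011
-0.3 [ 0.02 -0.04 -0.06] [ 0.5 -1.2  2.4] 0.011
-0.5 [-0.01 -0.02 -0.02] [-0.9 -0.2  3.4] 0.0108
-0.7 [-0.05 -0.   -0.05] [-0.2 -0.2  2.5] 0.0108
-0.9 [-0.02 -0.07  0.02] [0.3 0.5 2.3] 0.011
-1.09 [-0.02 -0.01 -0.01] [0.6 0.8 2.8] 0.0105
15.5
```

View pics/w4.png

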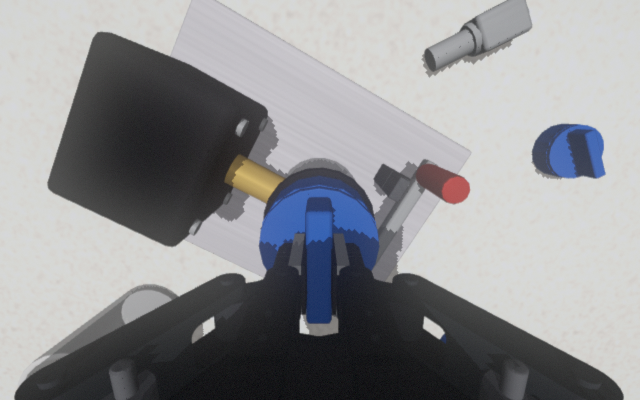

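The wing turned with the jaws (cap at (318,240), about 62° clockwise) and the gate is still in its catch. Lifting with a force guard.

Run:
```python
from h import *
p=np.array(arm.read_eef_pos())
st=arm.move_l(p+[0,0,.03],vel=.05,f_stop=12);print(st,arm.read_force().round(1))
if not st:print(arm.move_l(p+[0,0,.11],vel=.1,f_stop=15))
print(arm.read_eef_pos(),arm.read_opening(),arm.read_grip_force(),arm.read_time())
a=cv2.resize(arm.get_image("side")[160:340,240:440,::-1],(400,360),interpolation=2);b=cv2.resize(arm.get_image("wrist")[:,:,::-1],(400,250))
t=cv2.resize(arm.get_image("top")[115:295,300:500,::-1],(400,360))
cv2.imwrite("pics/fin.png",np.hstack([a,np.vstack([b,t[:110]*0])]))
```

```text
False [ 0.1 -0.4 -0.7]
False
[ 0.58681562 -0.11591428  0.24991637] 0.010844009867259462 58.811888694763184 17.25
```

View pics/fin.png

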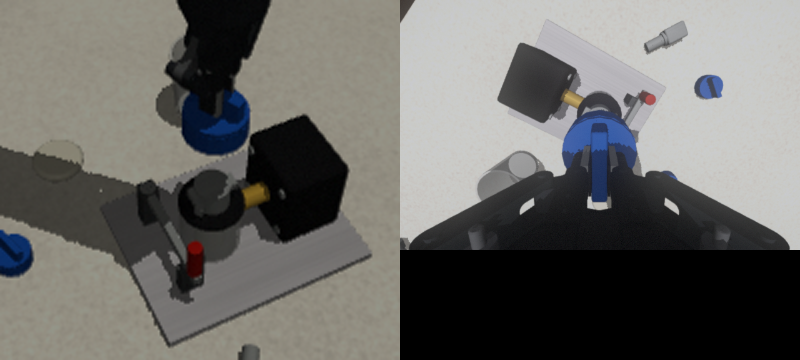

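The cap hangs in the jaws at (215,120), clear of the bare neck. The gate is shut in its catch with the knob at (195,258), and the bystanders in view are undisturbed.

```bash
python3 -c "
from station import arm
arm.sleep(.5);print(arm.read_opening(),arm.sign_off())"
```

```text
the job is handed in; nothing more can be done
0.010952066256241512 None
```

The job is handed in: the gate is shut in its catch, the cap stopped hard counter-clockwise so I turned it about 62° clockwise and lifted it off, and the gripper holds it 11 cm above its seat, at about 18 s on the clock.

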